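Clamp the tube rack on the shaker

TASK

Lock the shaker out by pressing its mushroom stop button right down, and keep off the turnbuckle whenever the button is up. With the button down, turn the turnbuckle by its spokes so that both clamp bars draw in together and hold the tube rack: from where both rubber pads have met the rack, give it another quarter to half turn so that it is firm but not crushed. Then turn the button's head clockwise until it has come right up again, and leave the other things on the bench where they stand.

Things in the scene. Friction and masses are not known exactly. Their poses are not given: they have to be found in the camera images.
- shaker: Orbital shaker fixed on the bench: white case, aluminium platform 330 mm (x) by 300 mm (y), top 110 mm above the bench. Origin: centre of its underside, at bench height. x points from its front (control panel, nearest the robot) to its back, y to its left, z up. Across the platform's front lies the turnbuckle; behind it, between two clamp bars, stands the rack.
- turnbuckle_centre (a point): Centre of the turnbuckle, on its axis, 175 mm above the bench, 115 mm in front of the shaker's origin; does not move or turn with it. Its axis runs along the shaker's y. Steel open-frame body, 100 mm long, 33 mm across, a 12 mm threaded rod leaving each end for a clamp bar. Clamp bars: plates along x, 12 mm thick, top 202 mm above the bench, sliding in y, bare inner faces 64 to 82 mm from the middle.
- turnbuckle_hub (a point): Hub at the turnbuckle's middle, 18 mm long (y), 38 mm in diameter, with four steel spokes 90 degrees apart, 11 mm thick with 16 mm black ball ends; outermost points 54 mm from the axis. Origin: turnbuckle centre; turns with it about y; its x and z axes lie along spokes. From the balls' sweep to the rack is about 23 to 29 mm; the rack's tube caps reach 210 mm above the bench.
- turnbuckle (a joint): Rad turned; starts between 0 and 1.5, grows as it tightens, when the top spoke goes over towards the shaker's front (the robot). At 0 and every further 1.571 a spoke points straight up. Each clamp bar moves in 10 mm per full turn. Stiff (0.15 N m, some 4 N at 40 mm); stays where left. At 0 each pad is 68 mm from the shaker's middle: pads touch a centred rack at 5.0 rad; ends at 11.5.
- pad_left: Springy black rubber pad, 160 mm (x) by 56 mm high, 14 mm thick, on the inner side of the clamp bar at the shaker's left (+y). Origin: centre of the face that meets the rack. It pushes 5 N per mm squeezed: a quarter turn after both pads have touched squeezes each 2.5 mm (12 N), a half turn 5 mm (25 N); over 7 mm crushes the rack.
- pad_right: The same pad on the clamp bar at the shaker's right (-y). Origin: centre of the face that meets the rack.
- rack: White tube rack with tubes, 160 mm (x) by 120 mm (y), frame 70 mm high, caps to 100 mm, about 0.65 kg, loose on the platform between the pads, a few mm off centre and slightly askew; the pads straighten and centre it as they close. Origin: centre of its underside.
- stop_station: Grey box fixed on the bench beside the shaker, on its left or right, 100 mm square and 61 mm high, with a 44 mm round collar to 69 mm, above which the stop button's mushroom head stands on a 24 mm stem. Origin: centre of its underside.
- stop_top (a point): Middle of the top of the stop button's mushroom head, 109 mm above the bench when up, 102 mm when down. The head is 56 mm in diameter; its upright rim lies 8 to 20 mm below this point, its underside 23 mm below.
- stop_press (a joint): How far the stop head is pushed in: 0 up, 0.007 m right down. It takes about 2.5 N and stays down by itself.
- stop_turn (a joint): How far the stop head is turned clockwise seen from above, 0 to 0.8 rad (an eighth of a turn). Turned when down, the head climbs as on a cam, 7 mm over the 0.8 rad, and is right up at 0.8; let go, it springs back to 0 and stays up.
- vortex_mixer: Blue vortex mixer, 130 by 105 mm, 90 mm high, 2 kg, loose, beside the shaker on the side where the stop station is not. Origin: centre of its underside. Leave it alone.
- reagent_bottle: White bottle, 70 mm in diameter, 160 mm high, loose, behind on the left. Origin: centre of its underside. Leave it alone.
- tip_box: Pipette tip box, 87 by 122 mm, 72 mm high, loose, behind on the right. Origin: centre of its underside. Leave it alone.
Mind the look-alikes: they are no part of the job. What is shaped like the stop_station but green is not meant. What is shaped like the rack but purple is not meant.

How it is judged:
By the outcome, as a careful person would: the job done as asked, in the order asked, and still so for the second after the job is handed in, with the robot touching nothing.
It also fails if it takes over 72 s, if anything falls off the work surface, if the arm or the gripper's body presses on something with over 40 N, if the wrist force passes 120 N, or if a joint passes its speed limit or range.

ROBOT

A 6-joint arm with a two-finger parallel gripper is mounted at the origin on the work surface. World frame = base frame: x ahead of the robot, y to its left, z up, the work surface at z = 0. Lengths are in m, angles in rad, forces in N, time in s.
With the tool pointing down it reaches from about 0.275 to 0.85 m from the base axis. Payload 5.2 kg.
Tool frame: the origin (TCP) lies on the centre line of the jaws, within the pads' length; the fingertips stand 14 mm ahead of it and the grasp point (between the pads) lies 5 mm behind it (bot.tip_reach is the distance from the TCP to the fingertips, in m); z points along the fingers, x is the direction in which the jaws open and shut, and the axes are right-handed (so a half turn about z gives the same grasp; the last joint's range is limited). The gripper opens to 85 mm and grips with 20 to 120 N. Pads are 22 mm wide; open, the fingers measure 114 mm over their backs; the gripper's body (76 mm by 85 mm) begins 54 mm behind the grasp point. The pads swing forward as they close: fully open they stand 13 mm farther back than shut.
Start: joints at [1.005, 0.259, 1.535, -0, 1.348, -0.203], TCP at [0.195, 0.514, 0.245] pointing down, gripper open.
Joint ranges: [-3.14, 3.14], [-0.91, 2.08], [0.19, 2.58], [-1.22, 4.36], [0.22, 2.71], [-3.12, 3.12]. Speed limits (rad/s): [2.57, 2.57, 3.14, 3.14, 3.14, 3.14].

INTERFACE

Orientations are given as a unit quaternion [x, y, z, w].
In Python, from plant import bot, grip, vision, order, models gives the robot as it stands. Calls block until the motion is done:
- bot.reach(position, orientation): joint-space move of the TCP to a pose.
- bot.move_l(position, frame=None, feed=0.15, threshold=None): straight line of the TCP; frame=None keeps the orientation; feed is the mean speed in m/s. With threshold (N) it stops when the force on the tool has changed by that much, and returns True; else False.
- bot.set_joints(angles): joint-space move.
- grip(opening, squeeze=None): finger opening in m; squeeze is the grip in N (None keeps the last); returns when the fingers have stopped.
- bot.dwell(seconds).
- bot.ik(position, orientation): joint angles nearest the present ones, or None.
- vision.camera(name): name is "side" or "top" or "wrist"; returns (picture, depth): 420x560x3 uint8, red, green, blue; 420x560 float32, m along the optical axis (not along the pixel's ray), 0 where there is no reading.
- vision.camera_info(name): a dict with "K" (3x3 intrinsics, pixels), "extrinsics" (4x4, takes a point from world to camera coordinates). Camera axes: x right, y down, z forward; pixel columns grow to the right and rows downward; lengths in m; the calibration is good to about 2 mm. A picture is of the moment at which its call begins: read the wrist's pose just before it. camera_info takes no time and is no camera call; for the wrist camera it gives the pose at the moment of the call.
A pose or a line that the arm cannot do raises bot.PlanningError and nothing moves.
- order.job_done(): hands the job in, once; it reports no verdict.
Trained networks look in the newest picture that a camera, given by its name, has taken for a name from the list of things; names that differ only in an ending like _2 or _b are one class to them, and where a whole thing is asked for, a point or a joint stands for the part that bears it (a point fixed in the world has none). Each returns a list of dicts, best first, with "conf" (0 to 1); they miss things now and then, are a little off and sometimes report something else, mostly with a low value. They report only what shows in the picture. A call takes as long as a camera call. They do not tell look-alikes from the thing itself.
- models.look_for(thing, camera): "at" ([column, row] in pixels, amid what is visible of it).
- models.landmark_of(thing, camera): "at" ([column, row] in pixels: a listed point, or the origin of a listed thing).
Readings, each from a call of its own:
- bot.current_clock(): time.
- bot.current_joint_positions(): joint angles.
- bot.current_qd(): joint speeds.
- bot.current_joint_torque(): joint torques, N m.
- bot.current_tcp_pos(): TCP position.
- bot.current_ee_rot(): TCP orientation.
- bot.current_ft_force(): force on the tool from outside, world axes, zero at the start.
- bot.current_moment(): the same for the moment, N m.
- bot.current_finger_gap(): finger opening in m.
Only numpy, scipy, OpenCV 4.12 (cv2) and the standard library are available. Lean on these libraries where they do the work, as an engineer would, in place of code of your own. Each camera call takes 0.05 s, during which the arm holds its last target. There are 200 camera calls.

## Working session

There is one attempt and no reset: what is moved stays moved. The work goes in short steps, each a Python script; the robot and the scene stay as the last script left them, time stands still between calls to the robot, and variables do not carry over. Pictures are saved under pics/ and viewed, about 8 in all and at most 12, crops included, and the job is handed in when it is done.

```bash
ls; mkdir -p pics
cat > h.py <<'E'
import numpy as np, cv2
from plant import bot, grip, vision, order, models
def deproj(name,uv,depth,info=None):
    i=info or vision.camera_info(name);K=np.array(i["K"]);E=np.array(i["extrinsics"])
    u,v=uv;p=np.array([(u-K[0,2])/K[0,0]*depth,(v-K[1,2])/K[1,1]*depth,depth])
    return E[:3,:3].T@(p-E[:3,3])
def proj(name,P,info=None):
    i=info or vision.camera_info(name);K=np.array(i["K"]);E=np.array(i["extrinsics"])
    c=E[:3,:3]@np.array(P)+E[:3,3];c=K@c;return c[:2]/c[2]
def ray(name,uv,info=None):
    i=info or vision.camera_info(name);E=np.array(i["extrinsics"])
    a=deproj(name,uv,0,i);b=deproj(name,uv,1,i);return a,(b-a)/np.linalg.norm(b-a)
def tri(rs):
    A=np.zeros((3,3));b=np.zeros(3)
    for o,d in rs:
        M=np.eye(3)-np.outer(d,d);A+=M;b+=M@o
    return np.linalg.solve(A,b)
def snap(name,fn=None):
    i=vision.camera_info(name);p,d=vision.camera(name)
    if fn: cv2.imwrite('pics/'+fn,p[:,:,::-1]);np.save('pics/'+fn+'.npy',d)
    return p,d,i
E
python3 - <<'E'
from h import *
for c in ("top","side"):
    p,d,i=snap(c,c+'1.png')
    E=np.array(i["extrinsics"]);print(c,'cam at',(-E[:3,:3].T@E[:3,3]).round(3))
    for t in ["shaker","turnbuckle_centre","turnbuckle_hub","pad_left","pad_right","rack","stop_station","stop_top","vortex_mixer","reagent_bottle","tip_box"]:
        for r in models.landmark_of(t,c)[:3]:
            u,v=r["at"];dd=d[int(np.clip(v,0,419)),int(np.clip(u,0,559))]
            print(t,np.round(r["at"],1),round(r["conf"],2),deproj(c,(u,v),dd,i).round(3))
a=cv2.imread('pics/top1.png');b=cv2.imread('pics/side1.png')
cv2.imwrite('pics/both.png',cv2.resize(np.vstack([a,b]),(448,600*448//448)) if 0 else np.hstack([cv2.resize(a,(400,300)),cv2.resize(b,(400,300))]))
print(bot.current_clock())
E
```

```text
pics
top cam at [0.29  0.004 1.377]
shaker [299.9 203.8] 0.91 [ 0.566 -0.047  0.18 ]
turnbuckle_centre [295.9 239.7] 0.97 [ 0.478 -0.035  0.19 ]
turnbuckle_hub [297.2 236.8] 0.58 [ 0.483 -0.037  0.198]
pad_left [272.8 172. ] 0.94 [0.644 0.017 0.186]
pad_right [328.4 178.6] 0.67 [ 0.646 -0.124  0.11 ]
rack [193.5 134.4] 0.81 [0.787 0.229 0.071]
rack [303.1 179.3] 0.68 [ 0.627 -0.056  0.179]
stop_station [406.5 271.1] 0.78 [ 0.407 -0.309  0.106]
stop_station [404.8 340.3] 0.57 [ 0.24  -0.294  0.103]
stop_top [415.6 268.8] 0.87 [ 0.412 -0.331  0.11 ]
vortex_mixer [159.1 264.6] 0.68 [0.438 0.307 0.088]
reagent_bottle [148.7 209.2] 0.55 [0.583 0.341 0.076]
tip_box [429.3 202. ] 0.67 [ 0.589 -0.39   0.071]
tip_box [299.5 205.4] 0.61 [ 0.562 -0.046  0.181]
side cam at [ 0.156 -0.769  0.929]
shaker [305.4 250.8] 0.76 [ 0.538 -0.149  0.133]
shaker [269.1 219.2] 0.66 [ 0.479 -0.048  0.186]
turnbuckle_centre [269.1 221.3] 0.85 [ 0.48  -0.047  0.177]
turnbuckle_centre [305.  247.8] 0.37 [ 0.542 -0.14   0.134]
turnbuckle_centre [318.1 221.5] 0.27 [ 0.598 -0.106  0.178]
turnbuckle_hub [266.3 216.4] 0.9 [ 0.475 -0.039  0.191]
pad_left [316.4 196.9] 0.66 [ 0.627 -0.042  0.206]
rack [318.8 177.9] 0.93 [0.782 0.192 0.059]
rack [319.8 226.7] 0.85 [ 0.58  -0.143  0.199]
rack [289.7 351.1] 0.65 [ 0.39  -0.351  0.059]
stop_station [224.  378.9] 0.76 [ 0.23  -0.349  0.063]
stop_station [291.6 353.7] 0.66 [ 0.391 -0.358  0.059]
stop_top [295.3 329.7] 0.75 [ 0.412 -0.333  0.109]
stop_top [217.5 355.2] 0.62 [ 0.231 -0.315  0.108]
vortex_mixer [211.9 196. ] 0.9 [0.413 0.275 0.047]
reagent_bottle [254.2 179.9] 0.81 [0.593 0.333 0.015]
reagent_bottle [271.2 218.7] 0.56 [ 0.485 -0.05   0.187]
reagent_bottle [297.3 330.9] 0.21 [ 0.415 -0.337  0.107]
tip_box [377.9 351.5] 0.56 [ 0.569 -0.444  0.069]
1.2
```

View pics/top1.png

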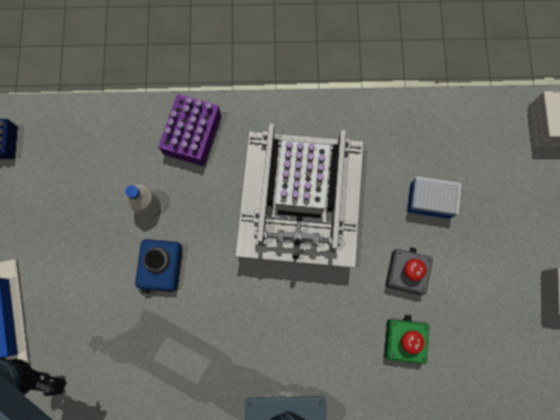

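View pics/side1.png

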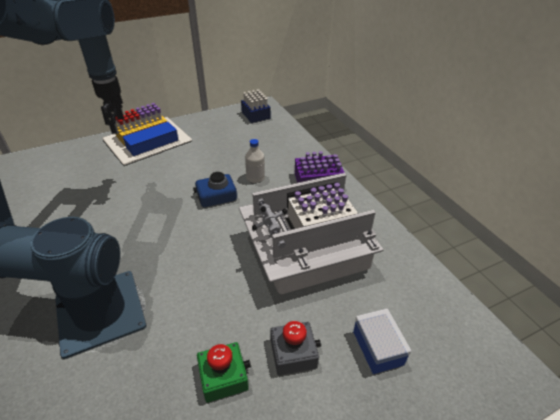

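Top view: there are two stations on the right. The grey one is at (410,271) and the green one at (407,341); the matching side-view positions are (294,348) and (222,370). The grey one fits, because green is a look-alike. The white rack on the shaker is at (303,180), and the purple one at (190,130) is not meant. Next I'll get the shaker's yaw and the spoke angle from the depth data, and make one confirming crop.

```bash
cat >> h.py <<'E'
def cloud(d,i):
    K=np.array(i["K"]);E=np.array(i["extrinsics"]);v,u=np.mgrid[0:d.shape[0],0:d.shape[1]]
    P=np.stack([(u-K[0,2])/K[0,0]*d,(v-K[1,2])/K[1,1]*d,d],-1)
    W=(P-E[:3,3])@E[:3,:3]; W[d<=0]=np.nan; return W
def rect(W,m):
    pts=(W[m][:,:2]*1000).astype(np.float32);return cv2.minAreaRect(pts),len(pts)
E
python3 - <<'E'
from h import *
for c in('top','side'):
    d=np.load(f'pics/{c}1.png.npy');W=cloud(d,vision.camera_info(c));X,Y,Z=W[...,0],W[...,1],W[...,2]
    near=(abs(X-.57)<.25)&(abs(Y+.05)<.22)
    print(c,'platform',rect(W,near&(abs(Z-.11)<.006)))
    for s,n in((1,'L'),(-1,'R')):
        m=near&(abs(Z-.202)<.005)&(s*(Y+.05)>.045)&(X>.45)
        p=W[m];f=np.polyfit(p[:,0],p[:,1],1);print(n,len(p),'slope',f[0].round(4),'y at .478',np.polyval(f,.478).round(4),p[:,0].min().round(3),p[:,0].max().round(3),p[:,2].mean().round(4))
    m=(abs(Y+.04)<.03)&(abs(X-.478)<.075)&(Z>.12)&(Z<.24)
    p=W[m];np.save(f'pics/hub_{c}.npy',p);print(p[np.lexsort((p[:,2],))][::-1][:14].round(3).tolist(),len(p))
    m=(np.hypot(X-.412,Y+.332)<.035)&(Z>.095);p=W[m];print('stop',p.mean(0).round(4),p[:,2].max(), cv2.minAreaRect((p[:,:2]*1000).astype(np.float32)))
a=cv2.imread('pics/top1.png');b=cv2.imread('pics/side1.png')
r=lambda im,y,x,h,w:cv2.resize(im[y:y+h,x:x+w],(400,300),interpolation=cv2.INTER_CUBIC)
cv2.imwrite('pics/crop1.png',np.vstack([np.hstack([r(a,200,250,75,100),r(b,180,235,75,100)]),np.hstack([r(a,240,340,120,160),r(b,310,190,90,120)])]))
E
```

```text
top platform (((598.9307861328125, -51.59019470214844), (300.0196228027344, 331.57232666015625), 83.51825714111328), 6800)
L 582 slope -0.1132 y at .478 0.05 0.474 0.762 0.201
R 606 slope -0.1033 y at .478 -0.1253 0.454 0.743 0.2014
[[0.467, -0.033, 0.227], [0.469, -0.038, 0.226], [0.467, -0.036, 0.226], [0.467, -0.04, 0.226], [0.471, -0.031, 0.225], [0.464, -0.038, 0.225], [0.464, -0.036, 0.225], [0.469, -0.04, 0.224], [0.471, -0.036, 0.224], [0.469, -0.034, 0.224], [0.471, -0.04, 0.224], [0.465, -0.04, 0.224], [0.471, -0.038, 0.224], [0.467, -0.031, 0.224]] 511
stop [ 0.4103 -0.3302  0.1065] 0.11580448558205028 ((410.88421630859375, -331.62896728515625), (53.93454360961914, 54.815216064453125), 37.85725402832031)
side platform (((598.432373046875, -50.818878173828125), (304.976806640625, 330.31951904296875), 83.45883178710938), 3167)
L 327 slope -0.1161 y at .478 0.0493 0.475 0.761 0.2006
R 493 slope -0.0812 y at .478 -0.1262 0.455 0.743 0.2007
[[0.469, -0.035, 0.226], [0.466, -0.041, 0.225], [0.471, -0.035, 0.225], [0.462, -0.042, 0.224], [0.47, -0.037, 0.224], [0.464, -0.038, 0.224], [0.468, -0.035, 0.223], [0.464, -0.033, 0.223], [0.468, -0.03, 0.223], [0.473, -0.037, 0.223], [0.466, -0.034, 0.223], [0.462, -0.036, 0.223], [0.47, -0.039, 0.222], [0.466, -0.04, 0.221]] 360
stop [ 0.4085 -0.3362  0.1061] 0.11296398536177882 ((410.031005859375, -333.360107421875), (52.58320617675781, 52.789588928222656), 8.133015632629395)
```

View pics/crop1.png

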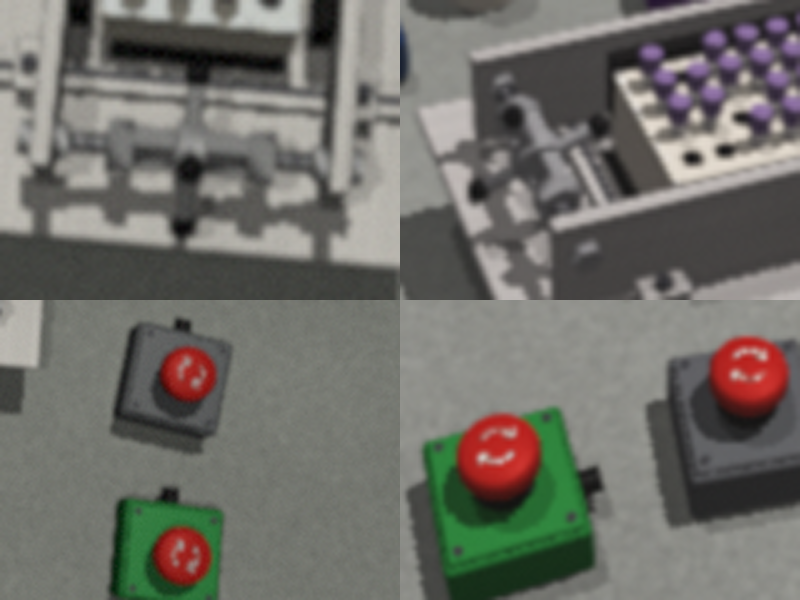

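The crop confirms it: the grey station's head is at about (0.4105, -0.332), separate from the green one. Shaker yaw is -6.5° and the turnbuckle centre is about (0.484, -0.038). The top spoke already leans about 21° towards the front. Pressing the button now.

```bash
cat >> h.py <<'E'
from scipy.spatial.transform import Rotation as Ro
YAW=np.radians(-6.5);XH=np.array([np.cos(YAW),np.sin(YAW),0]);YH=np.array([-np.sin(YAW),np.cos(YAW),0])
C=np.array([.4844,-.0382,.175]);STOP=np.array([.4105,-.332])
def down(yaw):  # tool x at heading yaw, z down
    return (Ro.from_euler('z',yaw)*Ro.from_euler('x',np.pi)).as_quat()
E
python3 - <<'E'
from h import *
q=bot.current_ee_rot();x=Ro.from_quat(q).as_matrix()[:,0];y0=np.arctan2(x[1],x[0]);print('yaw',y0)
for y in (YAW+np.pi/2,YAW-np.pi/2):
    print('tb',y,np.round(bot.ik(C+[0,0,.08],down(y)),2))
for y in (0,.5,1,1.57,-.5,-1,-1.57,2.5,3.1): 
    j=bot.ik([*STOP,.16],down(y));print('st',y,None if j is None else np.round(j,2))
grip(0.0)
bot.reach([.42,.1,.40],down(YAW+np.pi/2))
bot.reach([*STOP,.15],down(YAW+np.pi/2))
f0=np.array(bot.current_ft_force())
r=bot.move_l([*STOP,.110],feed=.05,threshold=15)
p=bot.current_tcp_pos();print(r,p,np.array(bot.current_ft_force())-f0,bot.current_finger_gap(),bot.tip_reach)
bot.move_l([*STOP,.30],feed=.3)
p,d,i=snap('side','side2.png');W=cloud(d,i);X,Y,Z=W[...,0],W[...,1],W[...,2]
m=(np.hypot(X-.412,Y+.332)<.035)&(Z>.09);q=W[m];print('stop',q.mean(0).round(4),np.percentile(q[:,2],[50,95]),bot.current_clock())
d=np.load('pics/side1.png.npy');W=cloud(d,i);m=(np.hypot(W[...,0]-.412,W[...,1]+.332)<.035)&(W[...,2]>.09);q=W[m];print('before',q.mean(0).round(4),np.percentile(q[:,2],[50,95]))
E
```

```text
yaw 1.207980476835396
tb 1.457349925415265 [-0.31  0.14  1.67  0.    1.34 -1.77]
tb -1.684242728174528 [-0.31  0.14  1.67 -0.    1.34  1.38]
st 0 [-0.89  0.29  1.71 -0.    1.14 -0.89]
st 0.5 [-0.89  0.29  1.71 -0.    1.14 -1.39]
st 1 [-0.89  0.29  1.71  0.    1.14 -1.89]
st 1.57 [-0.89  0.29  1.71  0.    1.14 -2.46]
st -0.5 [-0.89  0.29  1.71 -0.    1.14 -0.39]
st -1 [-0.89  0.29  1.71 -0.    1.14  0.11]
st -1.57 [-0.89  0.29  1.71 -0.    1.14  0.68]
st 2.5 [-0.89  0.29  1.71  0.    1.14  2.89]
st 3.1 [-0.89  0.29  1.71  0.    1.14  2.29]
True [ 0.41068876 -0.33205681  0.11596171] [-0.73584406 -0.28497622  8.95050321] 0.0005913861185940154 0.014
stop [ 0.4099 -0.34    0.4666] [0.59753246 0.68019292] 7.0667
before [ 0.4081 -0.337   0.1055] [0.10689642 0.11040464]
```

The button bottomed with the fingertip at 0.102 m, which is the "right down" height; the check picture was blocked by the arm. I'll move clear, re-check the head height, and only then make the first stroke.

```bash
cat >> h.py <<'E'
def headz(name):
    p,d,i=snap(name);W=cloud(d,i);m=(np.hypot(W[...,0]-.412,W[...,1]+.332)<.035)&(W[...,2]>.085)
    return np.percentile(W[m][:,2],[50,95]).round(4),m.sum()
DN=down(YAW+np.pi/2)
def T(u,z): return C+u*XH+[0,0,z]   # tcp from front-face u, tip height above axis
def tp(u,z): return T(u+.011,z+.014)
def face(ps,r=.038):  # front-face u, tip height for a spoke psi past vertical
    if ps<np.radians(12): z=.033
    else: z=r*np.cos(ps)+.0055*np.sin(ps)
    z=min(z,.033)
    u=-(z-.0055*np.sin(ps))/np.cos(ps)*np.sin(ps)+.0055*np.cos(ps)
    zc=.046*np.cos(ps)
    if zc>=z: u=max(u,-.046*np.sin(ps)+.008)
    return u,z
def stroke(ps0,ps1=65,feed=.12):
    u,z=face(np.radians(ps0)); u+=.008
    bot.move_l(tp(u,.075),feed=.25); bot.move_l(tp(u,z),feed=.2)
    for ps in np.linspace(ps0,ps1,max(3,int(np.ceil((ps1-ps0)/18))+1)):
        bot.move_l(tp(*face(np.radians(ps))),feed=feed)
    F=bot.current_ft_force(); u,z=face(np.radians(ps1)); bot.move_l(tp(u+.002,.075),feed=.25); return F
def tips():
    out=[]
    for c in('top','side'):
        p,d,i=snap(c);W=cloud(d,i);q=(W-C);U=q@XH;V=q@YH;Zr=q[...,2]
        m=(abs(V)<.012)&(abs(U)<.06)&(Zr>-.06)&(Zr<.058)&(np.hypot(U,Zr)>.03)
        a=np.degrees(np.arctan2(-U[m],Zr[m]));h,e=np.histogram(a,bins=np.arange(-180,181,10));out.append((c,[(int(e[k]),int(h[k])) for k in range(36) if h[k]>2]))
    return out
def bars():
    p,d,i=snap('top');W=cloud(d,i);q=W-C;U=q@XH;V=q@YH;Z=W[...,2];r=[]
    for s in(1,-1):
        m=(abs(Z-.202)<.006)&(s*V>.03)&(s*V<.11)&(U>.20)&(U<.26);r.append(np.median(V[m]).round(4))
    return r
E
python3 - <<'E'
from h import *
bot.reach(tp(.03,.12),DN)
print('head top/side',headz('top'),headz('side'),'bars',bars())
bot.move_l(tp(.02,.075),feed=.2)
f0=np.array(bot.current_ft_force())
print(stroke(5)-f0,bot.current_clock())
bot.move_l(tp(-.03,.13),feed=.3)
print(tips(),bars());snap('side','side3.png');print(bot.current_clock())
a=cv2.imread('pics/side3.png');cv2.imwrite('pics/c3.png',cv2.resize(a[150:300,190:390],(800,600)))
E
```

```text
head top/side (array([0.0996, 0.1043]), np.int64(398)) (array([0.0998, 0.1031]), np.int64(448)) bars [np.float64(0.0885), np.float64(-0.0892)]
[0.08590767 0.41802861 0.13136056] 11.0083
[('top', [(50, 35), (60, 17), (140, 3), (150, 5)]), ('side', [(-150, 7), (-140, 17), (-130, 3), (-120, 21), (-110, 9), (-40, 6), (-30, 21), (-20, 13), (50, 19), (60, 20), (140, 16), (150, 15)])] [np.float64(0.0849), np.float64(-0.0861)]
11.5417
```

View pics/c3.png

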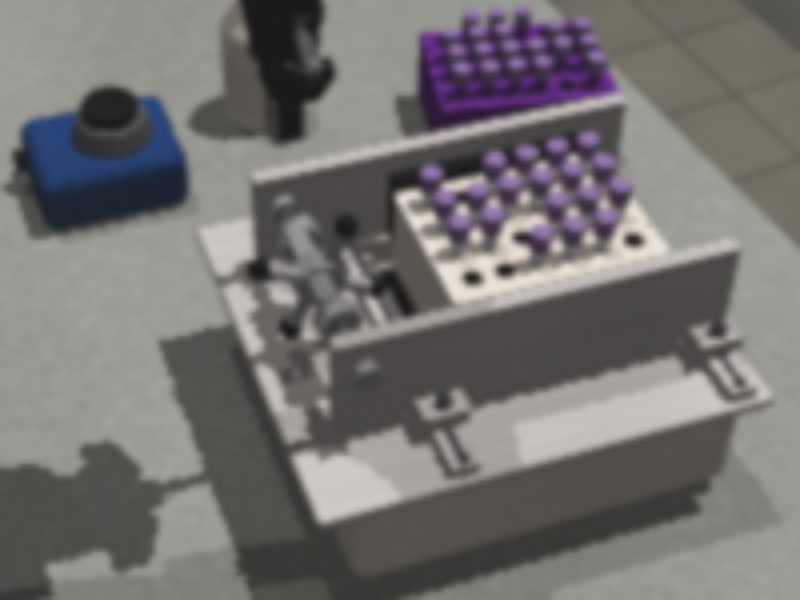

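The first stroke worked: the head stayed down (0.103 to 0.104), the pushed spoke is now at about +61° and the next one at about -29°. Two more strokes, with a better bar estimate.

```bash
cat >> h.py <<'E'
def barsd(d,i):
    W=cloud(d,i);q=W-C;U=q@XH;V=q@YH;Z=W[...,2];r=[]
    for s in(1,-1):
        m=(abs(Z-.202)<.006)&(s*V>.065)&(s*V<.11)&(U>.03)&(U<.26);r.append(round(V[m].mean()*1000,2))
    return r
def bars():
    p,d,i=snap('top');return barsd(d,i),[barsd(*snap('side')[1:])]
E
python3 - <<'E'
from h import *
print('t0',barsd(np.load('pics/top1.png.npy'),vision.camera_info('top')),barsd(np.load('pics/side1.png.npy'),vision.camera_info('side')))
print('now',bars())
for k in range(2):
    f0=np.array(bot.current_ft_force());print((stroke(-29)-f0).round(2),bot.current_clock(),bars())
bot.move_l(tp(-.03,.13),feed=.3)
print(tips(),bars(),bot.current_clock())
E
```

```text
t0 [np.float64(87.07), np.float64(-87.33)] [np.float64(85.6), np.float64(-88.57)]
now ([np.float64(86.39), np.float64(-86.13)], [[np.float64(84.56), np.float64(-87.42)]])
[-0.04  0.17  0.9 ] 14.6167 ([np.float64(83.83), np.float64(-83.7)], [[np.float64(81.98), np.float64(-84.99)]])
[-0.27 -0.55  0.11] 17.6167 ([np.float64(81.29), np.float64(-81.18)], [[np.float64(79.7), np.float64(-82.42)]])
[('top', [(50, 36), (60, 17), (140, 3), (150, 6)]), ('side', [(-150, 4), (-140, 12), (-130, 4), (-120, 17), (-110, 12), (-40, 5), (-30, 27), (-20, 9), (50, 21), (60, 18), (140, 19), (150, 14)])] ([np.float64(81.39), np.float64(-81.17)], [[np.float64(79.67), np.float64(-82.42)]]) 18.25
```

The bars move 2.5 mm each per stroke, both sides equally, and read 81.3 mm, which fits 241°. Two more strokes give about 421° (7.35 rad, roughly 2.3 rad past contact).

Run:
```python
from h import *
for k in range(2):
    f0=np.array(bot.current_ft_force());print((stroke(-29)-f0).round(2),bot.current_clock(),bars())
bot.move_l(tp(-.06,.2),feed=.3)
print(tips(),bars(),headz('top'),headz('side'),bot.current_clock())
snap('top','top4.png');snap('side','side4.png')
a=cv2.imread('pics/top4.png');b=cv2.imread('pics/side4.png')
cv2.imwrite('pics/c4.png',np.hstack([cv2.resize(a[110:290,230:370],(400,514)),cv2.resize(b[150:330,220:400],(400,514))]))
```

```text
[1.51 0.33 0.26] 21.225 ([np.float64(78.91), np.float64(-78.59)], [[np.float64(77.07), np.float64(-79.94)]])
[ 1.01 -0.16  1.21] 24.225 ([np.float64(76.34), np.float64(-76.31)], [[np.float64(74.63), np.float64(-77.39)]])
[('top', [(60, 5)]), ('side', [(-140, 5), (-130, 5), (-120, 19), (-110, 8), (-40, 6), (-30, 26), (-20, 10), (50, 25), (60, 17), (140, 20), (150, 12)])] ([np.float64(76.44), np.float64(-76.2)], [[np.float64(74.54), np.float64(-77.54)]]) (array([0.0994, 0.105 ]), np.int64(400)) (array([0.0996, 0.1032]), np.int64(451)) 25.2
```

View pics/c4.png

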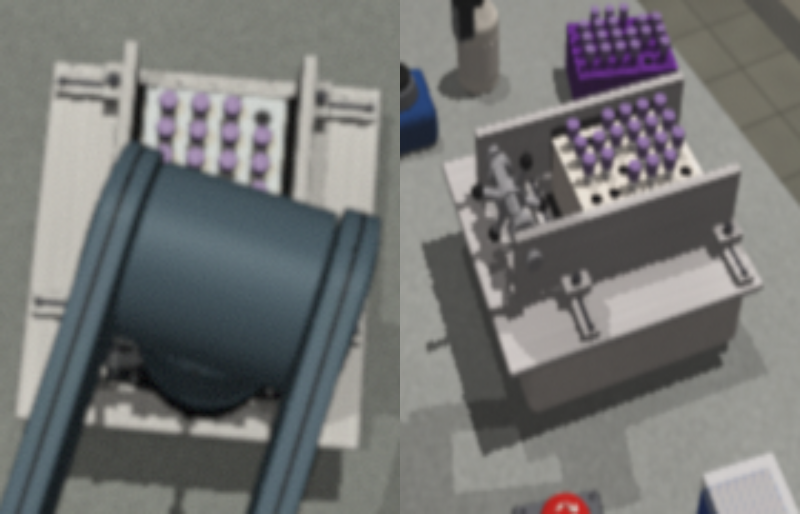

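Both bars are now 76.3 mm from the middle, about 3.7 mm squeeze per pad, and the rack is straight. The head is still down (0.103 to 0.105). Next, grip the head's rim and turn it clockwise while rising with the cam.

Run:
```python
from h import *
P=lambda z:[*STOP,z]
bot.move_l(tp(-.06,.22),feed=.3)
bot.reach(P(.20),down(1.0)); grip(.085)
f0=np.array(bot.current_ft_force());hit=bot.move_l(P(.087),feed=.12,threshold=8)
print('hit',hit,bot.current_tcp_pos())
if not hit:
    grip(.045,40);print('gap',bot.current_finger_gap(),(np.array(bot.current_ft_force())-f0).round(2))
    bot.move_l(P(.094),frame=down(.2),feed=.003)
    print(bot.current_clock(),(np.array(bot.current_ft_force())-f0).round(2),np.round(bot.current_moment(),2))
    bot.move_l(P(.0945),frame=down(.04),feed=.0008)
    print(bot.current_clock(),(np.array(bot.current_ft_force())-f0).round(2),np.round(bot.current_moment(),2),bot.current_finger_gap())
    grip(.085)
bot.move_l(P(.22),feed=.2)
bot.reach([.40,.0,.42],down(.04))
print(headz('top'),headz('side'),bars(),tips()[1],bot.current_clock())
snap('side','side5.png');snap('top','top5.png')
a=cv2.imread('pics/side5.png');b=cv2.imread('pics/top5.png');cv2.imwrite('pics/c5.png',np.hstack([cv2.resize(b[100:380,120:480],(400,311)),cv2.resize(a[130:420,180:460],(400,311))]))
```

```text
hit False [ 0.41087758 -0.33246391  0.08765989]
gap 0.053090251413166006 [3.67 6.81 7.11]
31.675 [4.2  5.49 1.45] [ 0.84 -0.79  0.12]
31.9917 [3.34 5.14 3.68] [ 0.92 -0.67  0.6 ] 0.0537002670017461
(array([0.1064, 0.1119]), np.int64(409)) (array([0.1068, 0.1101]), np.int64(462)) ([np.float64(75.9), np.float64(-76.15)], [[np.float64(74.7), np.float64(-77.61)]]) ('side', [(-140, 5), (-130, 4), (-120, 22), (-110, 5), (-40, 6), (-30, 27), (-20, 8), (50, 24), (60, 17), (140, 19), (150, 13)]) 34.9333
```

View pics/c5.png

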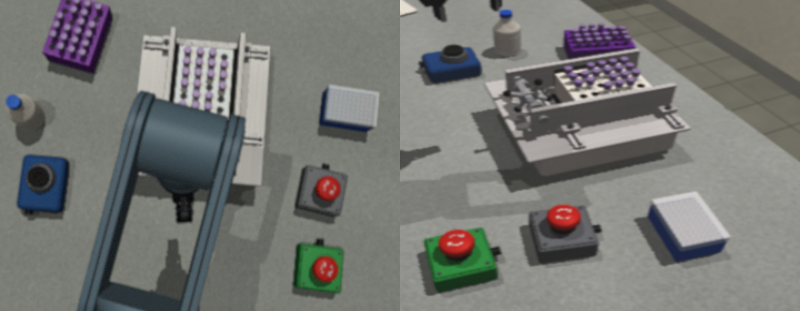

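The head reads 0.1068/0.1101, against 0.1069/0.1104 when it was first up, so it has come right up. The yaw moment rose to 0.6 N m at the end, which fits the turn stop. The clamp is unchanged and the gripper is clear, so I'm handing in.

```bash
python3 -c "
from h import *
order.job_done();print(bot.current_clock())"
```

```text
the job is handed in; nothing more can be done
the job is handed in; nothing more can be done
```

The job is handed in, and my last checks found nothing wrong; the robot gave no verdict. The clock read 34.9 s of the 72 s at the last check.

- **Lockout:** I pressed the grey station's button to the bottom, with the fingertip stopping at 0.102 m. It was still down before the first turnbuckle stroke and after the last.
- **Clamping:** Five spoke pushes took the turnbuckle from about 21° to about 421° (7.35 rad). That is roughly 0.37 turn past where the pads should meet the rack. The contact point is taken from the task's figure of 5.0 rad, because I did not detect the touch itself.
- **Squeeze:** Each bar moved in about 2.5 mm per full stroke, to about 76.2 mm from the middle. That is close to 3.7 mm of squeeze per pad, and the rack looked straight.
- **Release:** I gripped the head and turned it clockwise until the turning moment rose at the stop, then let go. Its height came back to the value I measured before pressing.
- **Other things:** The gripper ended clear of everything. In the last pictures the mixer, bottle, tip box, green station and purple rack looked undisturbed; I checked them only by eye.

**Disagreements:** My first bar estimate was noisy and showed about 3.3 mm for the first stroke where 1.1 mm was expected. A better estimate resolved it. The side camera's bar positions sit about 1.5 mm to one side of the top camera's, which is within calibration, and both showed the same movement.

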